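Set the carving bench's wide suction port to its stop mark

TASK

Before carving starts, open the air collar of the wide dust-suction port: turn it counter-clockwise (seen from above) until its pointer lug clicks into line with the raised stop mark on the port's flange, then let go. Leave the collar of the slim port as it is.

Things in the scene. Friction and masses are not known exactly. Their poses are not given: they have to be found in the camera images.
- wide_port: The wider of two fixed upright suction ports (they may swap places, 200 mm or more apart): grey flange 128 mm across, 10 mm thick; aluminium barrel 40 mm across with a barred inlet on top, 101 mm above the bench; black collar around it. Flat studs on the rim mark other clicks, at 0, 30 and 90 degrees from its x axis. Origin: on the barrel's axis at the bench top; z up.
- wide_collar (a joint): Collar angle, rad, counter-clockwise from above, from port x to the lug; 1.047 at the mark. Clicks at 0, 0.524, 1.047, 1.571 (about 0.15 N m), range -0.12 to 1.69, starts below 0.62. Ring 52 mm across, 58 to 84 mm above the bench; lug 12 mm wide, 20 tall, tip 50 mm from the axis; square to the lug, two ribbed grip flats, 26 mm wide, 56 mm face to face.
- stop_mark (a point): Middle of the top of the raised stop mark: a fixed dark steel block, 12 mm radially by 8 mm wide, standing on the wide port's rim 56 mm from its axis, 60 degrees (1.047 rad) counter-clockwise from the port's x axis. Its top is 46 mm above the bench, 15 mm below the lug's underside, so the lug passes over its inner edge; it blocks nothing.
- slim_pointer (a point): Tip of the pointer lug on the slim port's collar, 34 mm from that port's axis and 71 mm above the bench. Leave it. The slim port is like the wide one but smaller: flange 92 mm, barrel 24 mm, collar 38 mm over its flats, same heights.
Mind the look-alikes: they are no part of the job. What is shaped like the wide_port but purple or red is not meant.

How it is judged:
By the outcome, as a careful person would: the job done as asked, in the order asked, and still so for the second after the job is handed in, with the robot touching nothing.
It also fails if it takes over 32 s, if anything falls off the work surface, if the arm or the gripper's body presses on something with over 40 N, if the wrist force passes 120 N, or if a joint passes its speed limit or range.

ROBOT

A 6-joint arm with a two-finger parallel gripper is mounted at the origin on the work surface. World frame = base frame: x ahead of the robot, y to its left, z up, the work surface at z = 0. Lengths are in m, angles in rad, forces in N, time in s.
With the tool pointing down it reaches from about 0.35 to 0.775 m from the base axis. Payload 7.3 kg.
Tool frame: the origin (TCP) lies midway between the tips of the shut fingers; the grasp point (between the pads) lies 19 mm behind it; z points along the fingers, y is the line along which they close (so a half turn about z gives the same grasp; the last joint's range is limited). The gripper opens to 92 mm and grips with 3 to 60 N. Pads are 19 mm wide; open, the fingers measure 130 mm over their backs; the gripper's body (75 mm by 190 mm) begins 47 mm behind the grasp point.
Start: joints at [0.959, 0.342, 1.524, -0, 1.275, -0.146], TCP at [0.236, 0.469, 0.227] pointing down, gripper open.
Joint ranges: [-2.53, 2.53], [-0.77, 2.02], [0.04, 2.7], [-1, 4.14], [0.28, 2.66], [-3.11, 3.11]. Speed limits (rad/s): [2.57, 2.57, 3.14, 3.14, 3.14, 3.14].

INTERFACE

Orientations are given as [roll, pitch, yaw] about the fixed x, y, z axes, in that order (R = Rz(yaw) Ry(pitch) Rx(roll)).
In Python, from cell import monitor, vision, workorder gives the robot as it stands.
- The arm moves only by the tool move_arm, never from a script. Its argument "rows" is a list of rows, each a list of 5 numbers: the shift along the world's x, y, z in mm, then the turn about the world's z in rad, then the closure, from -1 (fully open) to 1 (shut). A call has 1 to 12 rows; each row shifts and turns the commanded pose from where the row before left it; what a row does not reach is not made up. A row lasts 1/10 s, in which the tool goes at most 50 mm and 8.59 degrees, less where a joint would pass 70% of its speed; a pose out of reach is approached as far as the arm can. A call is refused whole if a number of a shift passes 50 or a number of a turn 0.15, either way. A call with a gripper value outside its range is refused whole. The fingers move at their own pace and stop on an object; "newtons" is the grip in N (left out, the last holds). Time passes only in rows, so rows that do not move let the fingers close. It gives the time, the measured TCP pose, the force, the opening and the grip force at its end, in the units of the state.
- monitor.observe(): the state, without advancing time (a new reading comes with each control period).
- vision.read_camera(name): name is "scene" or "top" or "wrist"; returns the picture (420x560x3 uint8, red, green, blue); there is no depth.
- vision.get_calibration(name): a dict with "K" (3x3 intrinsics, pixels), "k1" (the pictures are not rectified: a ray, as slopes to the right and down, at radius r is drawn at 1 + k1 r^2 times it, then the intrinsics apply), "T" (4x4, takes a point from camera to world coordinates); the wrist camera has in their place "mount" (4x4, takes a point from camera to tool coordinates, whose origin is the TCP and whose axes are the flange's). Camera axes: x right, y up, looking along -z (the intrinsics and any distortion apply to the point x, -y, -z); pixel columns grow to the right and rows downward; lengths in m; the calibration is good to about 2 mm. A picture is of the moment at which its call begins: read the wrist's pose just before it. get_calibration takes no time and is no camera call.
- workorder.hand_in(): hands the job in; it is judged then, once.
The state is a dict: "time": time; "qpos": joint angles; "qvel": joint speeds; "joint_efforts": joint torques, N m; "tool_pos": TCP position; "tool_rot": TCP orientation; "contact_force": force on the tool from outside, world axes, zero at the start; "torque": the same for the moment, N m; "opening": finger opening in m; "grip_force": force on a finger pad.
Only numpy, scipy, OpenCV 4.12 (cv2) and the standard library are available. Lean on these libraries where they do the work, as an engineer would, in place of code of your own. Each camera call takes 0.05 s, during which the arm holds its last target. There are 200 camera calls.

## Working session

There is one attempt and no reset: what is moved stays moved. The work goes in short steps, Python scripts to look and compute and a tool call to move; the robot and the scene stay as the last step left them, time stands still between calls to the robot, and variables do not carry over. Pictures are saved under pics/ and viewed, at most 10 in all, crops included, and the job is handed in when it is done.

Besides the shell and the picture viewer there is one more tool, called after "Request:" as name([rows], argument=value, ...), one row to a line, values as JSON. move_arm: Moves the arm, as the interface text tells. Its arguments: {"type":"object","properties":{"rows":{"type":"array","items":{"type":"array","items":{"type":"number"}}},"newtons":{"type":"number"}},"required":["rows"]}

```bash
mkdir -p pics; ls; cat > h.py <<'E'
import numpy as np, cv2
from cell import monitor, vision, workorder
from scipy.spatial.transform import Rotation as R
def snap(n,f):
    s=monitor.observe(); im=vision.read_camera(n); cv2.imwrite(f'pics/{f}.png',im[:,:,::-1]); return im,s
def camT(n,s=None):
    c=vision.get_calibration(n)
    if 'T' in c: return c,np.array(c['T'])
    W=np.eye(4); W[:3,:3]=R.from_euler('xyz',s['tool_rot']).as_matrix() if len(s['tool_rot'])==3 else np.array(s['tool_rot']); W[:3,3]=s['tool_pos']
    return c,W@np.array(c['mount'])
def ray(n,uv,z,s=None):
    c,T=camT(n,s); K=np.array(c['K']);k=float(c['k1'])
    p=cv2.undistortPoints(np.array([[uv]],float),K,np.array([k,0,0,0.]))[0,0]
    d=T[:3,:3]@np.array([p[0],-p[1],-1]); o=T[:3,3]; return o+d*(z-o[2])/d[2]
def proj(n,P,s=None):
    c,T=camT(n,s); q=np.linalg.inv(T)@np.append(P,1); x=np.array([q[0],-q[1]])/-q[2]
    x=x*(1+float(c['k1'])*(x@x)); K=np.array(c['K']); return K[:2,:2]@x+K[:2,2]
E
python3 - <<'E'
from h import *
a,s=snap('scene','scene');b,_=snap('top','top')
cv2.imwrite('pics/both.png',cv2.resize(np.hstack([a,b])[:,:,::-1],(800,300)))
print(s)
for n in('scene','top','wrist'):print(n,vision.get_calibration(n))
E
```

```text
pics
{'time': 0.0, 'qpos': array([ 9.58956397e-01,  3.42680326e-01,  1.52505471e+00, -2.07931272e-05,
        1.27538449e+00, -1.45984298e-01]), 'qvel': array([ 0.00180791,  0.00036403, -0.00086187,  0.00034619, -0.0009008 ,
        0.00096009]), 'joint_efforts': array([ 4.00358276e-04, -4.31237805e+01, -2.44218779e+01,  7.20829703e-02,
        5.61530620e-02, -1.64048947e-04]), 'tool_pos': array([0.23555697, 0.46871653, 0.22605381]), 'tool_rot': array([-3.14007913e+00, -2.02436729e-04,  2.67574294e+00]), 'contact_force': array([0.21888046, 0.12752683, 0.52018133]), 'torque': array([ 0.00679647, -0.0322903 , -0.06479045]), 'grip_force': 0.0, 'opening': 0.09174152749518692}
scene {'K': array([[428.60124133,   0.        , 280.24884108],
       [  0.        , 428.60124133, 211.97542652],
       [  0.        ,   0.        ,   1.        ]]), 'k1': -0.1041588168143016, 'T': array([[-0.52323781, -0.6663855 ,  0.53118036,  0.98787407],
       [ 0.8521741 , -0.41254309,  0.32188121,  0.29499876],
       [ 0.00463782,  0.62107856,  0.7837346 ,  0.76839447],
       [ 0.        ,  0.        ,  0
[... 316 characters left out ...]
32, -0.02068844, -0.00118679],
       [-0.00539518,  0.23013508,  0.97314374,  1.09375335],
       [ 0.        ,  0.        ,  0.        ,  1.        ]])}
wrist {'K': array([[304.5459907 ,   0.        , 280.16886568],
       [  0.        , 304.5459907 , 210.00766692],
       [  0.        ,   0.        ,   1.        ]]), 'k1': -0.06120013496773522, 'mount': array([[ 1.40108379e-03,  9.51471179e-01,  3.07734678e-01,
         8.38800400e-02],
       [ 9.99999013e-01, -1.30002998e-03, -5.33385933e-04,
         4.79305013e-04],
       [-1.07437035e-04,  3.07735121e-01, -9.51472061e-01,
        -1.58732142e-01],
       [ 0.00000000e+00,  0.00000000e+00,  0.00000000e+00,
         1.00000000e+00]])}
```

View pics/top.png

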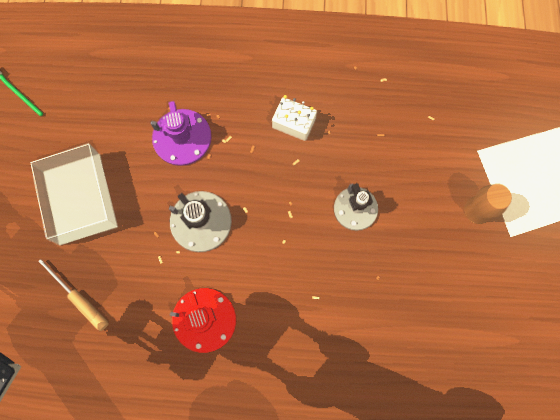

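View pics/scene.png

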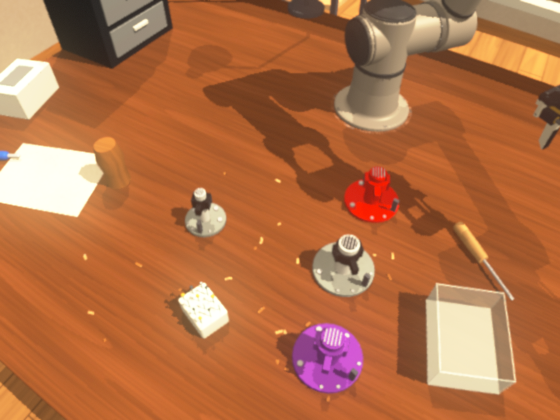

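Candidates in the top view are the wide grey port (200,221), the purple look-alike (182,136), the red look-alike (204,320) and the slim grey port (356,208). I choose the grey one at (200,221), which is (344,268) in the scene view. Next is a close crop to check the choice and measure.

```bash
python3 - <<'E'
from h import *
b=cv2.imread('pics/top.png');a=cv2.imread('pics/scene.png')
def flange(im,c,r):
    hsv=cv2.cvtColor(im,cv2.COLOR_BGR2HSV); m=((hsv[:,:,1]<75)&(hsv[:,:,2]>90)).astype(np.uint8)
    k=np.zeros_like(m); cv2.circle(k,c,r,1,-1); m*=k
    cs=max(cv2.findContours(m,0,2)[0],key=cv2.contourArea); return cv2.fitEllipse(cv2.convexHull(cs))
for n,im,c in(('top',b,(200,221)),('scene',a,(344,268))):
    e=flange(im,c,42); print(n,e, ray(n,e[0],.01))
print('barrel top', ray('top',(194,212),.101), ray('scene',(349,242),.101))
A=cv2.resize(b[180:260,160:240],(400,400),interpolation=2);B=cv2.resize(a[225:305,304:384],(400,400),interpolation=2)
cv2.imwrite('pics/crop.png',np.hstack([A,B]))
E
```

```text
top ((199.21730041503906, 220.7418670654297), (60.01882553100586, 63.15198516845703), 103.72518920898438) [0.52704313 0.17003759 0.01      ]
scene ((343.1134033203125, 268.94793701171875), (52.409080505371094, 61.43882751464844), 105.35918426513672) [0.53307733 0.17124151 0.01      ]
barrel top [0.52422834 0.1672502  0.101     ] [0.52884865 0.1692504  0.101     ]
```

View pics/crop.png

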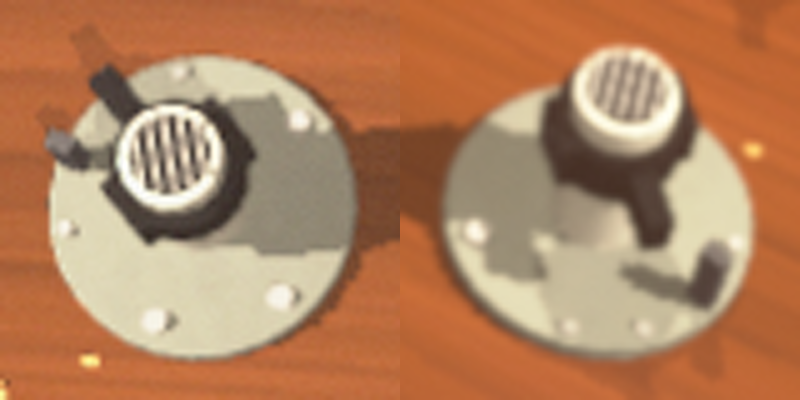

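```bash
python3 - <<'E'
from h import *
c=np.array([.529,.1695])
for n,l,m in(('top',(179.6,195),(171.6,208.4)),('scene',(354.5,272.5),(367.2,274.5))):
    L=ray(n,l,.081)[:2]-c; M=ray(n,m,.046)[:2]-c
    print(n,[ (np.hypot(*v),np.arctan2(v[1],v[0])) for v in(L,M)])
E
```

```text
top [(np.float64(0.04572111891150113), np.float64(0.8012160685110071)), (np.float64(0.054420486890149555), np.float64(1.3475496571766037))]
scene [(np.float64(0.05491072895408763), np.float64(0.6870050396676046)), (np.float64(0.05478537570850801), np.float64(1.342617095042889))]
```

Request:
move_arm([
  [24,-25,0,-0.145,-1],
  [24,-25,0,-0.145,-1],
  [24,-25,0,-0.145,-1],
  [24,-25,0,-0.145,-1],
  [24,-25,0,-0.145,-1],
  [24,-25,0,-0.145,-1],
  [24,-25,0,-0.145,-1],
  [24,-25,0,-0.145,-1],
  [24,-25,0,-0.145,-1],
  [24,-25,0,-0.145,-1],
  [24,-25,0,-0.145,-1],
  [24,-25,0,-0.145,-1],
], newtons=25)

```text
time: 1.3
tool_pos: [0.5244, 0.1679, 0.2264]
tool_rot: [-3.141, 0.001, 0.93]
contact_force: [0.3, 0.2, 0.5]
opening: 0.0918
grip_force: 0.0
```

Request:
move_arm([
  [5,0,0,-0.136,-1],
  [0,0,0,0,-1],
  [0,0,0,0,-1],
])

```text
time: 1.6
tool_pos: [0.5283, 0.1693, 0.2263]
tool_rot: [-3.141, 0.001, 0.804]
contact_force: [0.1, 0.2, 0.9]
opening: 0.0915
grip_force: 0.0
```

```bash
python3 - <<'E'
from h import *
im,s=snap('wrist','w1'); print(s['time'],s['tool_pos'],s['tool_rot'])
print([proj('wrist',p,s) for p in ((.529,.1695,.101),(.529,.1695,.01))])
E
```

```text
1.6 [0.52825067 0.16925534 0.22629272] [-3.14080973e+00  8.96613679e-04  8.03550408e-01]
[array([280.73769793, 201.80675784]), array([280.68463374, 181.30501782])]
```

View pics/w1.png

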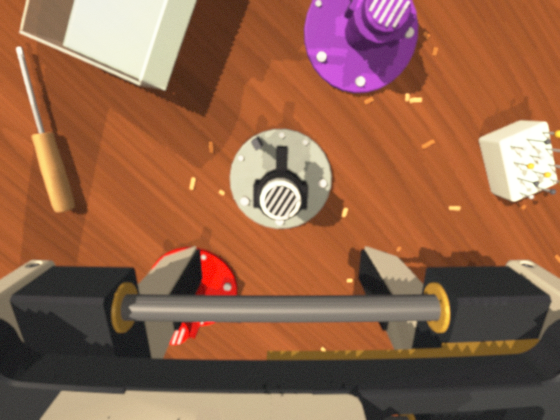

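```bash
python3 - <<'E'
from h import *
im=cv2.imread('pics/w1.png')
cv2.imwrite('pics/w1c.png',cv2.resize(im[120:236,222:338],(580,580),interpolation=cv2.INTER_CUBIC))
E
```

```text
(no output)
```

View pics/w1c.png

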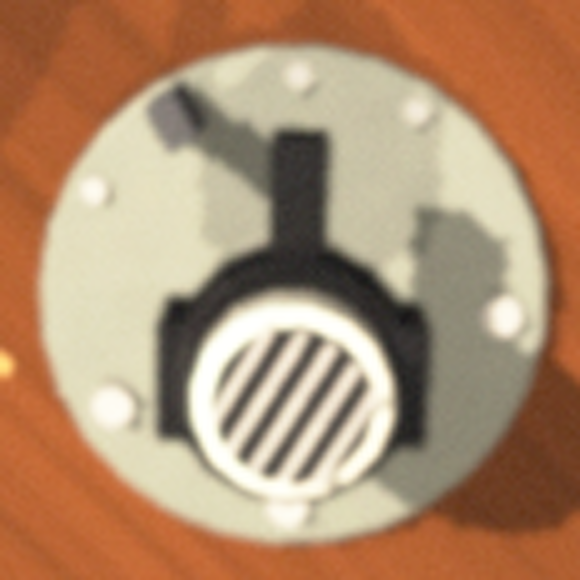

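The crop shows the barrel top at (280.6,198.6), the lug tip at (282,146.6), the mark top at (256.5,143.5) and the flange centre at (281,179). Two studs sit at (282,135.4) and (305.6,142).

```bash
python3 - <<'E'
from h import *
im,s=snap('wrist','w2')
f=lambda u,v,z: ray('wrist',(222+u/5,120+v/5),z,s)[:2]
c1,c2=f(293,393,.101),f(295,294,.01); print(c1,c2)
c=(c1+c2)/2
for k,p in dict(lugtip=(300,133,.081),lugroot=(300,248,.081),mark=(172,120,.046),s30=(300,77,.012),s0=(418,110,.012),s90=(93,190,.012),flatL=(168,365,.081),flatR=(422,370,.081)).items():
    q=f(*p); v=q-c; print(k,q,np.hypot(*v),np.arctan2(v[1],v[0]))
E
```

```text
[0.53099673 0.17216521] [0.53139298 0.17178806]
lugtip [0.56498018 0.20554358] 0.04762549880143887 0.7821557869544747
lugroot [0.54912608 0.18899178] 0.024719299446659036 0.7591902931738745
mark [0.54420004 0.22420874] 0.05382682532820688 1.3267700601975392
s30 [0.56924226 0.2095039 ] 0.05344062571364475 0.7785158955926338
s0 [0.58437782 0.18419414] 0.05456825636611681 0.22580804008532657
s90 [0.51402652 0.22510883] 0.05583710110307378 1.8833314090064113
flatL [0.51263465 0.19027527] 0.026063790654805265 2.3632910368259252
flatR [0.54971671 0.15317079] 0.02639543046768428 -0.7930061609935093
```

Request:
move_arm([
  [2.8,2.7,-20,-0.015,-1],
  [0,0,-30,0,-1],
  [0,0,-30,0,-1],
  [0,0,-30,0,-1],
  [0,0,-30,0,-1],
  [0,0,-20,0,-1],
  [0,0,-12,0,-1],
  [0,0,0,0,-1],
])

```text
time: 2.5
tool_pos: [0.5304, 0.1721, 0.0536]
tool_rot: [-3.14, 0.002, 0.787]
contact_force: [-0.3, -0.8, 0.2]
opening: 0.0917
grip_force: 0.0
```

Request:
move_arm([
  [0,0,0,0,0.3],
  [0,0,0,0,0.6],
  [0,0,0,0,0.6],
  [0,0,0,0,0.6],
  [0,0,0,0,0.6],
  [0,0,0,0,0.6],
  [0,0,0,0,0.6],
  [0,0,0,0,0.6],
], newtons=25)

```text
time: 3.3
tool_pos: [0.5311, 0.1723, 0.0551]
tool_rot: [-3.141, 0.0, 0.785]
contact_force: [-4.5, 3.0, 5.6]
opening: 0.056
grip_force: 25.0
```

Request:
move_arm([
  [0,0,0,0.06,0.6],
  [0,0,0,0.06,0.6],
  [0,0,0,0.06,0.6],
  [0,0,0,0.06,0.6],
  [0,0,0,0.06,0.6],
  [0,0,0,0.06,0.6],
  [0,0,0,0.06,0.6],
  [0,0,0,0.06,0.6],
  [0,0,0,0.05,0.6],
  [0,0,0,0,0.6],
  [0,0,0,0,0.6],
  [0,0,0,0,0.6],
])

```text
time: 4.5
tool_pos: [0.5296, 0.1732, 0.0551]
tool_rot: [-3.138, -0.001, 1.315]
contact_force: [-9.0, 7.4, 8.8]
opening: 0.0557
grip_force: 25.0
```

```bash
python3 - <<'E'
from h import *
im,s=snap('wrist','w3'); print(s['tool_rot'],s['contact_force'],s['torque'],s['opening'])
E
```

```text
[-3.13785812e+00 -5.76297923e-04  1.31494958e+00] [-8.99740761  7.43705721  8.78496898] [1.13000441 1.46397209 0.05319121] 0.05572878061096938
```

Request:
move_arm([
  [0,0,0,0,0],
  [0,0,0,0,-1],
  [0,0,0,0,-1],
  [0,0,0,0,-1],
  [0,0,0,0,-1],
  [0,0,20,0,-1],
  [0,0,30,0,-1],
  [0,0,40,0,-1],
  [0,0,40,0,-1],
  [0,0,40,0,-1],
  [0,0,0,0,-1],
  [0,0,0,0,-1],
])

```text
time: 5.75
tool_pos: [0.532, 0.1717, 0.2254]
tool_rot: [3.14, -0.001, 1.315]
contact_force: [0.6, 0.6, -0.2]
opening: 0.0919
grip_force: 0.0
```

```bash
python3 - <<'E'
from h import *
im,s=snap('wrist','w4'); print(s['time'],s['tool_pos'],s['tool_rot'],s['contact_force'])
cv2.imwrite('pics/w4c.png',cv2.resize(im[120:236,222:338,::-1],(580,580),interpolation=cv2.INTER_CUBIC))
E
```

```text
5.75 [0.53198903 0.17167013 0.22544211] [ 3.13954171e+00 -7.41622401e-04  1.31457244e+00] [ 0.56449705  0.55568428 -0.21335032]
```

View pics/w4c.png

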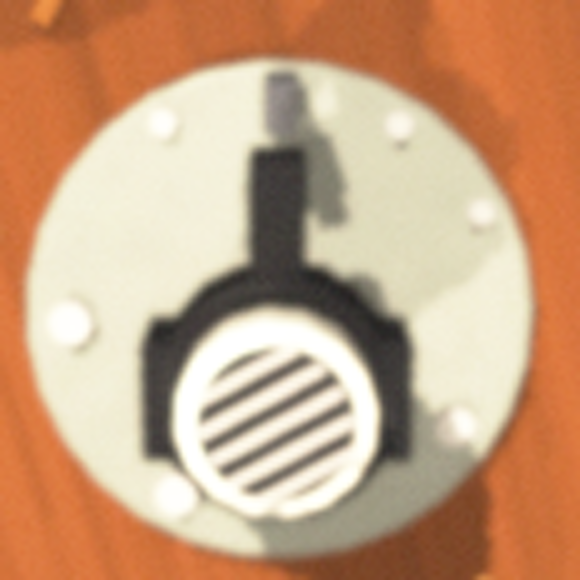

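The lug (277.6,150.4) now sits in line with the mark (278.6,140). I'll check the angle numerically and hand in if it is within tolerance.

```bash
python3 - <<'E'
from h import *
s=monitor.observe()
f=lambda u,v,z: ray('wrist',(222+u/5,120+v/5),z,s)[:2]
c=(f(277,412,.101)+f(279,308,.01))/2; print(c)
a={}
for k,p in dict(lug=(278,152,.081),mark=(284,92,.046),s30=(400,126,.012),s90=(162,123,.012),s0=(482,213,.012),fL=(150,390,.081),fR=(405,390,.081)).items():
    v=f(*p)-c; a[k]=np.arctan2(v[1],v[0]); print(k,a[k])
E
```

```text
[0.52883858 0.17312175]
lug 1.309342964160335
mark 1.2923161690212246
s30 0.745578646683788
s90 1.8659932739212037
s0 0.20108926241295674
fL 2.9352898603941626
fR -0.30265157558804945
```

```bash
python3 - <<'E'
from h import *
s=monitor.observe()
f=lambda u,v,z: ray('wrist',(222+u/5,120+v/5),z,s)[:2]
an=lambda v:np.arctan2(v[1],v[0])
s0,s30,s90=f(482,213,.012),f(400,126,.012),f(162,123,.012)
print('port60 from chords', an(s90-s30)-np.pi/2, an(s90-s0)-np.pi/2-np.pi/4+np.pi/3)
print('lug: tip-root',an(f(278,152,.081)-f(278,262,.081)),'flats',an(f(150,390,.081)-f(405,390,.081))-np.pi/2)
E
```

```text
port60 from chords 1.303438855741002 1.3056919527697775
lug: tip-root 1.3135479861000958 flats 1.3161631408263248
```

Chords between the studs put the 60° direction at 1.304, and the lug reads 1.315. That is 0.01 rad apart, so the collar is in the click.

```bash
python3 -c "
from h import *
print(workorder.hand_in())"
```

```text
the job is handed in; nothing more can be done
None
```

I turned the wide port's collar counter-clockwise to the stop mark, where the lug measures within about 0.01 rad of it. I then released it, left the slim port untouched, and handed the job in at about 6 s on the robot's clock.

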